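Lay up a flow-cell stack in the inclined build cradle

TASK

Build the flow-cell stack in the inclined cradle, in this order: first the plain spacer frame, then the solid grooved plate, then the retaining frame with its four bosses facing outward. Lay each part flat, gently and not dropped, lengthwise up the slope between the side posts, push it snug down against the bottom ledge and let it go before bringing the next. Leave the multimeter, bottle and beaker where they are.

Things in the scene. Friction and masses are not known exactly. Their poses are not given: they have to be found in the camera images.
- nest: Inclined aluminium nest of the build cradle, fixed, its board tilted 30 degrees, low end to the robot's right. Origin: on the board's upper surface at the inner face of the bottom ledge, midway between the side posts, 46 mm above the bench. x points up the slope (roughly to the robot's left), y level across it (roughly to the robot), z out of the board. Ledge: 62 mm wide, 8 mm thick, 32 mm high.
- nest_home (a point): Point on the nest board, x = 55 mm, y = z = 0 in the nest's frame, same axes: here the spacer's origin lies when home against the ledge; the plate's is 12 mm and the retaining frame's 22 mm out along z. Surfaces grip: a part let go short of the ledge may not slide down. The board here is a spine 36 mm wide, 10 mm thick, with free space for fingers on both sides.
- nest_post (a point): Top of the low-end side post nearest the robot (nest x = 13, y = 36, z = 32 mm). Four such posts, 14 mm long, 10 mm wide, 32 mm high above the board, stand at nest x = 6..20 and 90..104 mm, inner faces at y = +-31 mm: 62 mm between, so a part has 3 mm to spare each side. They stand on cross bars 86 mm wide at x = -8..20 and 84..106 mm.
- spacer: White plastic spacer frame, 110 x 56 x 12 mm, about 0.11 kg, plain with a 70 x 30 mm through window, lying flat on the bench. Origin: centre of its underside; x along its 110 mm length, y across its 56 mm width, z up. A half turn about z makes no difference. 
- plate: Solid metal electrode plate, 110 x 56 x 10 mm, about 0.25 kg, without window, fine dark grooves along the middle of its top, lying flat on the bench. Origin: centre of its underside; x along its 110 mm length, y across its 56 mm width, z up. A half turn about z makes no difference. 
- retainer: Aluminium retaining frame, 110 x 56 x 14 mm, about 0.17 kg, with a 70 x 30 mm through window and four round bosses (14 mm across, 6 mm high) on the corners of its top, at x = +-45, y = +-19 mm; lying flat on the bench, bosses up. Origin: centre of its underside; x along its 110 mm length, y across its 56 mm width, z up. A half turn about z makes no difference. 
- meter: Bystander: orange multimeter lying flat, 150 x 75 x 36 mm (x, y, z); origin centre of underside.
- wash_bottle: Bystander: white bottle, 64 mm across, 150 mm high; origin centre of underside.
- beaker: Bystander: glass beaker, 76 mm across, 95 mm high; origin centre of underside. (A grey power supply 90 mm high stands beyond the work, over 0.8 m ahead of the robot.)

How it is judged:
By the outcome, as a careful person would: the job done as asked, in the order asked, and still so for the second after the job is handed in, with the robot touching nothing.
It also fails if it takes over 72 s, if anything falls off the work surface, if the arm or the gripper's body presses on something with over 40 N, if the wrist force passes 120 N, or if a joint passes its speed limit or range.

ROBOT

A 6-joint arm with a two-finger parallel gripper is mounted at the origin on the work surface. World frame = base frame: x ahead of the robot, y to its left, z up, the work surface at z = 0. Lengths are in mm, angles in rad, forces in N, time in s.
With the tool pointing down it reaches from about 275 to 850 mm from the base axis. Payload 19 kg.
Tool frame: the origin (TCP) lies on the centre line of the jaws, within the pads' length; the fingertips stand 8 mm ahead of it and the grasp point (between the pads) lies 11 mm behind it; z points along the fingers, y is the line along which they close (so a half turn about z gives the same grasp; the last joint's range is limited). The gripper opens to 85 mm and grips with 20 to 120 N. Pads are 22 mm wide; open, the fingers measure 114 mm over their backs; the gripper's body (76 mm by 85 mm) begins 54 mm behind the grasp point. The pads swing forward as they close: fully open they stand 13 mm farther back than shut.
Start: joints at [1.108, 0.15, 1.437, -0, 1.554, -0.134], TCP at [185.675, 544.165, 239.267] pointing down, gripper open.
Joint ranges: [-2.8, 2.8], [-0.68, 2.1], [0.12, 2.68], [-1.39, 4.53], [0.16, 2.79], [-2.81, 2.81]. Speed limits (rad/s): [1.89, 1.89, 2.22, 3.01, 3.01, 3.01].

INTERFACE

Orientations are given as a 3x3 rotation matrix whose columns are the frame's x, y, z axes.
In Python, from workcell import robot gives the robot as it stands.
- The arm moves only by the tool carry_out, never from a script. Its argument "commands" is a list that holds one entry, the list of rows, each a list of 5 numbers: the shift along the tool's x, y, z in units of 400 mm (1.0 is 400 mm), then the turn about the tool's z in units of 1.5 rad (1.0 is 1.5 rad), then the opening, from -1 (shut) to 1 (fully open). In form: [[[tx, ty, tz, twist, jaw], ...]]. A call has exactly 5 rows; each row is the pose to reach, as a shift and turn from the pose commanded when the call began, along the tool's axes at that moment; what a row does not reach only later rows make up. A row lasts 1/8 s, in which the tool goes at most 62.5 mm and 10.7 degrees, less where a joint would pass 70% of its speed; a pose out of reach is approached as far as the arm can. A call with a number of a shift or a turn outside -1 to 1 is refused whole. A call with a gripper value outside its range is refused whole. The fingers move at their own pace and stop on an object; "squeeze" is the grip in N (left out, the last holds). Time passes only in rows, so rows that repeat a pose let the fingers close, or fill a call up. It gives the time, the measured TCP pose, the force, the opening and the grip force at its end, in the units of the state.
- robot.sense(): the state, without advancing time (a new reading comes with each control period).
- robot.grab_frame(name): name is "scene" or "top"; returns a dict with "pixels" (420x560x3 uint8, red, green, blue), "fov_y" (degrees; the focal length in pixels is half the picture's height over the tangent of half this angle, whatever the lens; pixels are square), "cx", "cy" (the principal point, pixels), "cam_to_world" (4x4, takes a point from camera to world coordinates). Camera axes: x right, y up, looking along -z (the intrinsics and any distortion apply to the point x, -y, -z); pixel columns grow to the right and rows downward; lengths in mm; the calibration is good to about 2 mm. A picture is of the moment at which its call begins. There is no depth.
- robot.close_job(): hands the job in; it is judged then, once.
Trained networks look in a picture, given as the dict that the camera call returned (one of the last four; its "shot" number tells which), for a name from the list of things; names that differ only in an ending like _2 or _b are one class to them, and where a whole thing is asked for, a point or a joint stands for the part that bears it (a point fixed in the world has none). Each returns a list of dicts, best first, with "confidence" (0 to 1); they miss things now and then, are a little off and sometimes report something else, mostly with a low value. They report only what shows in the picture. A call takes as long as a camera call.
- robot.boxes_of(thing, picture): "box" ([left, top, right, bottom] in pixels, round what is visible of it).
- robot.place_of(thing, picture): "pixel" ([column, row] in pixels: a listed point, or the origin of a listed thing).
The state is a dict: "time_s": time; "joint_positions": joint angles; "qvel": joint speeds; "tau": joint torques, N m; "tool_pos": TCP position; "tool_rot": TCP orientation; "wrist_force": force on the tool from outside, world axes, zero at the start; "ft_torque": the same for the moment, N m; "width": finger opening in mm; "finger_force": force on a finger pad.
Only numpy, scipy, OpenCV 4.12 (cv2) and the standard library are available. Lean on these libraries where they do the work, as an engineer would, in place of code of your own. Each camera call takes 0.05 s, during which the arm holds its last target. There are 200 camera calls.

## Working session

There is one attempt and no reset: what is moved stays moved. The work goes in short steps, Python scripts to look and compute and a tool call to move; the robot and the scene stay as the last step left them, time stands still between calls to the robot, and variables do not carry over. Pictures are saved under pics/ and viewed, at most 10 in all, crops included, and the job is handed in when it is done.

Besides the shell and the picture viewer there is one more tool, called after "Emit:" by a JSON object that holds its "api" and its "payload", one argument or row to a line. carry_out: Moves the arm, as the interface text tells. Shifts and turns lie within -1 to 1; 1 stands for 400 mm of shift or 1.5 rad of turn. Its arguments: {"type":"object","properties":{"commands":{"type":"array"},"squeeze":{"type":"number"}},"required":["commands"]}

```bash
mkdir -p pics; ls; cat > h.py <<'E'
import numpy as np, cv2
from workcell import robot
def ray(p,px):
    f=p["pixels"].shape[0]/2/np.tan(np.radians(p["fov_y"])/2)
    M=np.array(p["cam_to_world"]); d=M[:3,:3]@np.array([(px[0]-p["cx"])/f,-(px[1]-p["cy"])/f,-1]); return M[:3,3],d
def at(p,px,z):
    o,d=ray(p,px); return o+d*(z-o[2])/d[2]
def proj(p,X):
    f=p["pixels"].shape[0]/2/np.tan(np.radians(p["fov_y"])/2)
    M=np.array(p["cam_to_world"]); c=M[:3,:3].T@(np.array(X)-M[:3,3]); return [p["cx"]+f*c[0]/-c[2],p["cy"]-f*c[1]/-c[2]]
def save(p,n): cv2.imwrite(f"pics/{n}.png",p["pixels"][:,:,::-1])
E
python3 - <<'E'
from h import *
np.set_printoptions(precision=1,suppress=True)
for n in("scene","top"):
    p=robot.grab_frame(n); save(p,n+"0"); print(n,[(k,p[k]) for k in p if k!="pixels"])
    for t in "nest nest_home nest_post spacer plate retainer meter wash_bottle beaker".split():
        b=robot.boxes_of(t,p) if t not in("nest_home","nest_post") else []
        q=robot.place_of(t,p)
        z=dict(nest=46,nest_home=73.5,nest_post=80).get(t,0)
        print(t,[(np.round(x["box"]),round(x["confidence"],2)) for x in b[:2]],[(np.round(x["pixel"],1),round(x["confidence"],2),at(p,x["pixel"],z)) for x in q[:2]])
print(robot.sense())
E
```

```text
pics
scene [('fov_y', 47.285196072319586), ('cx', 278.51159322969704), ('cy', 213.76963026446955), ('cam_to_world', array([[   0.1,   -0.8,    0.6, 1404.3],
       [   1. ,    0.1,   -0. ,  -74.5],
       [  -0. ,    0.6,    0.8, 1016.8],
       [   0. ,    0. ,    0. ,    1. ]])), ('shot', 1)]
nest [(array([136., 187., 194., 245.]), 0.88), (array([296., 229., 326., 269.]), 0.55)] [(array([182.2, 231.2]), 0.9, array([ 616.6, -270.2,   46. ]))]
nest_home [] [(array([163.5, 214.5]), 0.94, array([ 579. , -315.6,   73.5])), (array([167.7, 233.3]), 0.49, array([ 642.3, -300.6,   73.5]))]
nest_post [] [(array([168.3, 232.7]), 0.75, array([ 645.8, -297.7,   80. ]))]
spacer [(array([300., 232., 327., 265.]), 0.56)] [(array([312.2, 250. ]), 0.66, array([674. ,  62.5,   0. ]))]
plate [(array([365., 185., 387., 218.]), 0.97)] [(array([375.9, 200.2]), 0.73, array([517.4, 265. ,   0. ]))]
retainer [] [(array([314.4, 189.5]), 0.95, array([459.6,  96.7,   0. ])), (array([167.1, 229. ]), 0.66, array([ 567.8, -320.9,    0. ]))]
meter [(array([103., 174., 133., 221.]), 0.61)] [(array([120.6, 198.8]), 
[... 1348 characters left out ...]
39.7, -458.7,    0. ]))]
wash_bottle [(array([148., 130., 182., 163.]), 0.96)] [(array([170.4, 154.1]), 0.96, array([713.9, 299. ,   0. ]))]
beaker [(array([ 84., 155., 129., 194.]), 0.78)] [(array([113.7, 179.8]), 0.57, array([642.2, 446.2,   0. ]))]
{'time_s': 1.7, 'joint_positions': array([ 1.1,  0.2,  1.4, -0. ,  1.6, -0.1]), 'qvel': array([-0.,  0., -0.,  0.,  0., -0.]), 'tau': array([ -0. , -71.3, -57.1,  -0. ,   0. ,  -0. ]), 'tool_pos': array([185.7, 544.2, 239.3]), 'tool_rot': array([[-0.9,  0.3, -0. ],
       [ 0.3,  0.9, -0. ],
       [-0. , -0. , -1. ]]), 'wrist_force': array([-0.2, -0.3, -0.4]), 'ft_torque': array([ 0., -0., -0.]), 'finger_force': 0.0, 'width': 85.2629942889651}
```

View pics/top0.png

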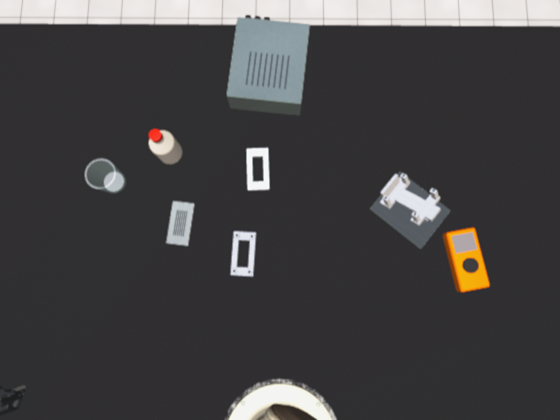

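```bash
python3 - <<'E'
import cv2
a=cv2.imread("pics/scene0.png")[160:280,90:240]; b=cv2.imread("pics/top0.png")[150:250,360:485]
cv2.imwrite("pics/c0.png",cv2.hconcat([cv2.resize(a,(400,320),interpolation=2),cv2.resize(b,(400,320),interpolation=2)]))
E
```

```text
(no output)
```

View pics/c0.png

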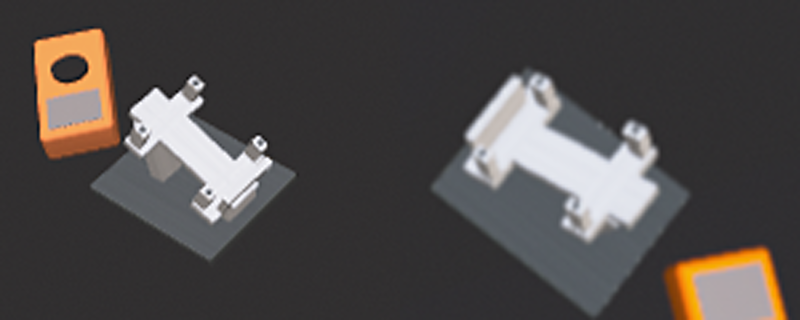

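The top view shows the spacer at (258,169), the plate at (180,223) and the retainer at (243,254). The nest is at about (408,198). Its ledge is at the upper-left end (391,186), so the board rises toward the image's lower right, which differs from the text. I'll fit the nest model to both views.

```bash
cat >> h.py <<'E'
def nestpose(x,y,yaw,t=np.pi/6):
    c,s=np.cos(yaw),np.sin(yaw); X=np.array([c*np.cos(t),s*np.cos(t),np.sin(t)]); Y=np.array([-s,c,0]); return np.c_[X,Y,np.cross(X,Y)],np.array([x,y,46.])
E
python3 - <<'E'
from h import *
from scipy.optimize import least_squares
np.set_printoptions(precision=2,suppress=True)
ps={n:robot.grab_frame(n) for n in("scene","top")}
loc=dict(nest=[0,0,0],nest_home=[55,0,0],nest_post=[13,36,32])
ob=[]
for n,p in ps.items():
    for t in loc:
        for q in robot.place_of(t,p)[:1]: ob.append((n,t,q["pixel"])); print(n,t,q)
def res(v): 
    R,o=nestpose(*v); return np.ravel([np.array(proj(ps[n],o+R@np.array(loc[t])))-q for n,t,q in ob])
r=least_squares(res,[617,-280,-2.3],loss="soft_l1"); print(r.x,r.fun)
R,o=nestpose(*r.x)
ims=[]
for n,p in ps.items():
    b=cv2.cvtColor(p["pixels"],cv2.COLOR_RGB2BGR); x0,y0=(110,160) if n=="scene" else (360,150); k=5
    c=cv2.resize(b[y0:y0+100,x0:x0+80+0],None,fx=k,fy=k,interpolation=2)
    def pl(pts,col): cv2.polylines(c,[np.int32([(np.array(proj(p,o+R@np.array(a)))+.5-[x0,y0])*k for a in pts])],True,col,1)
    for a,b2 in((6,20),(90,104)):
        for s in(1,-1): pl([(a,31*s,32),(b2,31*s,32),(b2,41*s,32),(a,41*s,32)],(0,0,255))
    pl([(-8,-31,32),(0,-31,32),(0,31,32),(-8,31,32)],(0,255,0)); pl([(0,-18,0),(106,-18,0),(106,18,0),(0,18,0)],(255,0,0))
    ims.append(c)
cv2.imwrite("pics/fit.png",cv2.hconcat(ims))
# parts in top
p=ps["top"]; g=cv2.cvtColor(p["pixels"],cv2.COLOR_RGB2GRAY)
for t,h in(("spacer",12),("plate",10),("retainer",14)):
    bx=robot.boxes_of(t,p); bb=[b for b in bx if b["confidence"]>.3]; 
    if not bb: print(t,"none",bx); continue
    l,u,r_,d=[int(v) for v in bb[0]["box"]]; l-=6;u-=6;r_+=6;d+=6
    m=(g[u:d,l:r_]>75).astype(np.uint8); cs,_=cv2.findContours(m,cv2.RETR_EXTERNAL,cv2.CHAIN_APPROX_NONE); cc=max(cs,key=cv2.contourArea)
    (cx,cy),wh,an=cv2.minAreaRect(cc); bp=cv2.boxPoints(((cx,cy),wh,an))+[l,u]
    W=np.array([at(p,q,h) for q in bp]); e=W[1]-W[0],W[2]-W[1]; L=max(e,key=np.linalg.norm)
    print(t,"ctr",W.mean(0),"len",[np.linalg.norm(v) for v in e],"yaw",np.degrees(np.arctan2(L[1],L[0]))%180)
E
```

```text
scene nest {'pixel': [180.3, 231.2], 'confidence': 0.93}
scene nest_home {'pixel': [164.2, 217.3], 'confidence': 0.91}
scene nest_post {'pixel': [168.6, 231.6], 'confidence': 0.81}
top nest {'pixel': [390.2, 190.5], 'confidence': 0.56}
top nest_home {'pixel': [410.0, 202.7], 'confidence': 0.88}
top nest_post {'pixel': [404.1, 174.6], 'confidence': 0.95}
[ 612.59 -277.02   -2.29] [-0.66 -1.03  0.34 -2.25 -0.05  0.07  1.63 -0.75 -0.32 -2.43 -0.9   0.4 ]
spacer ctr [673.75  64.59  12.  ] len [np.float64(60.93616461694574), np.float64(116.06356398777758)] yaw 0.7879912982037354
plate none []
retainer ctr [451.34  97.93  14.  ] len [np.float64(116.57403993481003), np.float64(62.17439739725382)] yaw 177.75112281187052
```

View pics/fit.png

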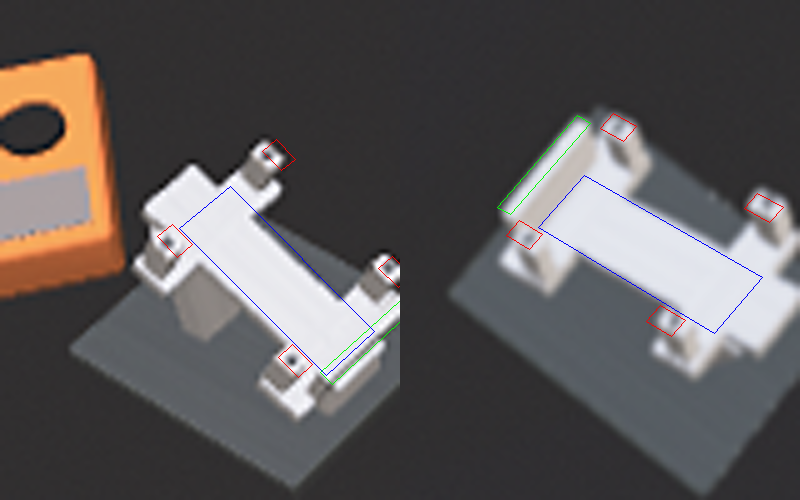

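The model fits both views, with the blue spine and red post tops lying on the image. I'll refine it using the dark dots at the post-top centres.

```bash
python3 - <<'E'
from h import *
ims=[]
for n,pts in(("scene0",[(163.6,191),(144.4,208),(188,213.6),(168.4,232)]),("top0",[(403.4,175.4),(385,197.4),(433,191),(413.2,214.4)])):
    a=cv2.imread(f"pics/{n}.png"); row=[]
    for x,y in pts:
        c=cv2.getRectSubPix(a,(13,13),(x,y)); c=cv2.resize(c,(195,195),interpolation=cv2.INTER_NEAREST); cv2.drawMarker(c,(97,97),(0,0,255),0,10); row.append(c)
    ims.append(cv2.hconcat(row))
cv2.imwrite("pics/dots.png",cv2.vconcat(ims))
E
```

```text
(no output)
```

View pics/dots.png

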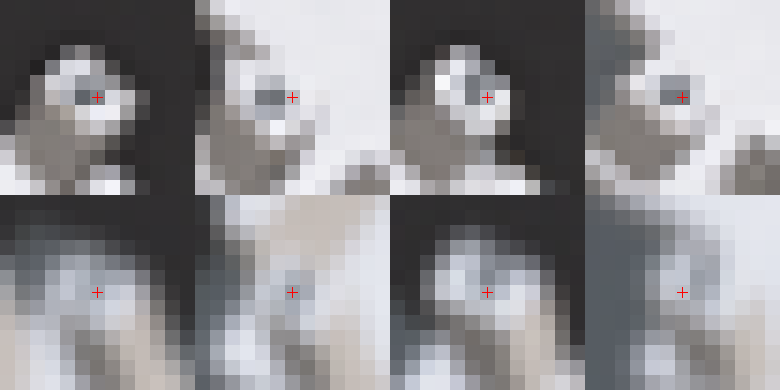

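```bash
python3 - <<'E'
from h import *
from scipy.optimize import least_squares
np.set_printoptions(precision=2,suppress=True)
ps={n:robot.grab_frame(n) for n in("scene","top")}
P=[(97,-36,32),(97,36,32),(13,-36,32),(13,36,32)]
T=[P[3],P[2],P[1],P[0]]
ob=[("scene",a,q) for a,q in zip(P,[(162.8,190.7),(142.9,208),(187,213.1),(167.7,231.9)])]+[("top",a,q) for a,q in zip(T,[(403.4,174.9),(385.3,196.9),(432.7,189.9),(414.7,212.9)])]
for use in(("scene","top"),("scene",),("top",)):
    o_=[o for o in ob if o[0] in use]
    def res(v): 
        R,o=nestpose(*v); return np.ravel([np.array(proj(ps[n],o+R@np.array(t)))-q for n,t,q in o_])
    r=least_squares(res,[612,-277,-2.3]); print(use,r.x,np.degrees(r.x[2]),r.fun)
    R,o=nestpose(*r.x); print("home",o+R@[55,0,0])
p=ps["top"]; g=cv2.cvtColor(p["pixels"],cv2.COLOR_RGB2GRAY)
l,u,r_,d=160,195,204,252
m=(g[u:d,l:r_]>75).astype(np.uint8); cs,_=cv2.findContours(m,cv2.RETR_EXTERNAL,cv2.CHAIN_APPROX_NONE); cc=max(cs,key=cv2.contourArea)
(cx,cy),wh,an=cv2.minAreaRect(cc); bp=cv2.boxPoints(((cx,cy),wh,an))+[l,u]
W=np.array([at(p,q,10) for q in bp]); e=W[1]-W[0],W[2]-W[1]; L=max(e,key=np.linalg.norm)
print("plate ctr",W.mean(0),[np.linalg.norm(v) for v in e],"yaw",np.degrees(np.arctan2(L[1],L[0]))%180)
s=robot.sense(); print(s["tool_pos"],s["tool_rot"],s["time_s"])
E
```

```text
('scene', 'top') [ 612.27 -279.23   -2.25] -129.0990353227543 [ 0.52  0.2   0.37  0.55  0.34  0.44  0.44 -0.06  0.2  -0.08  0.4   0.14
  0.71  0.07  0.19  0.49]
home [ 582.23 -316.2    73.5 ]
('scene',) [ 611.24 -280.36   -2.25] -129.1315238877342 [ 0.12 -0.07 -0.04  0.26 -0.08  0.17  0.   -0.35]
home [ 581.18 -317.31   73.5 ]
('top',) [ 612.64 -278.34   -2.25] -129.06106333766718 [-0.18 -0.23  0.04 -0.    0.32 -0.11 -0.18  0.32]
home [ 582.62 -315.33   73.5 ]
plate ctr [528.26 263.11  10.  ] [np.float64(116.87410631428669), np.float64(61.86399465832824)] yaw 174.1546074109044
[185.69 544.17 239.27] [[-0.95  0.32 -0.  ]
 [ 0.32  0.95 -0.  ]
 [-0.   -0.   -1.  ]] 2.35
```

```bash
cat >> h.py <<'E'
def go(x,y,z,ty):
    s=robot.sense(); R=np.array(s["tool_rot"]); d=R.T@(np.array([x,y,z])-s["tool_pos"])
    cur=np.degrees(np.arctan2(R[1,1],R[0,1])); t=-np.radians((ty-cur+180)%360-180)
    u=np.r_[d/400,t/1.5]; n=max(np.linalg.norm(d)/62.5,abs(np.degrees(t))/10.7); print("t",round(s["time_s"],2),"units",np.round(u,4),"rows",round(n,1),"toolYyaw",round(cur,2),"pos",np.round(s["tool_pos"],1),"w",round(s["width"],1),"F",np.round(s["wrist_force"],1),"ff",round(s["finger_force"],1))
E
python3 -c "
from h import *
go(672.5,63.4,110,90.8)"
```

```text
t 2.35 units [-1.5399 -0.7445  0.3233 -0.2285] rows 11.1 toolYyaw 71.16 pos [185.7 544.2 239.3] w 85.4 F [ 1.   0.2 -0.4] ff 0.0
```

Emit:
{"api": "carry_out", "payload": {
  "commands": [
    [[-0.7, -0.338, 0, 0, 1], [-0.7, -0.338, 0, 0, 1], [-0.7, -0.338, 0, 0, 1], [-0.7, -0.338, 0, 0, 1], [-0.7, -0.338, 0, 0, 1]]
  ],
  "squeeze": 25
}}

```text
time_s: 2.98
tool_pos: [408.2, 324.1, 239.5]
tool_rot: [[-0.946, 0.323, 0.0], [0.323, 0.946, 0.0], [-0.0, 0.0, -1.0]]
wrist_force: [1.1, -0.3, 0.1]
width: 84.9
finger_force: 0.0
```

Emit:
{"api": "carry_out", "payload": {
  "commands": [
    [[-0.7, -0.338, 0.05, -0.2285, 1], [-0.7, -0.338, 0.05, -0.2285, 1], [-0.7, -0.338, 0.05, -0.2285, 1], [-0.7, -0.338, 0.05, -0.2285, 1], [-0.7, -0.338, 0.05, -0.2285, 1]]
  ]
}}

```text
time_s: 3.6
tool_pos: [621.2, 114.1, 220.0]
tool_rot: [[-1.0, -0.014, 0.0], [-0.014, 1.0, 0.0], [-0.0, 0.0, -1.0]]
wrist_force: [0.4, 0.2, 0.1]
width: 85.3
finger_force: 0.0
```

```bash
python3 -c "
from h import *
go(672.5,63.4,80,90.8);go(672.5,63.4,12,90.8)"
```

```text
t 3.6 units [-1.264e-01 -1.285e-01  3.501e-01 -1.000e-04] rows 2.5 toolYyaw 90.79 pos [621.2 114.1 220. ] w 85.3 F [0.4 0.2 0.1] ff 0.0
t 3.6 units [-1.264e-01 -1.285e-01  5.201e-01 -1.000e-04] rows 3.5 toolYyaw 90.79 pos [621.2 114.1 220. ] w 85.3 F [0.4 0.2 0.1] ff 0.0
```

Emit:
{"api": "carry_out", "payload": {
  "commands": [
    [[-0.126, -0.1285, 0.3, 0, 1], [-0.126, -0.1285, 0.3, 0, 1], [-0.126, -0.1285, 0.3, 0, 1], [-0.126, -0.1285, 0.35, 0, 1], [-0.126, -0.1285, 0.35, 0, 1]]
  ]
}}

```text
time_s: 4.22
tool_pos: [670.4, 65.9, 79.8]
tool_rot: [[-1.0, -0.015, -0.001], [-0.015, 1.0, 0.0], [0.001, 0.0, -1.0]]
wrist_force: [0.8, 0.4, 0.3]
width: 85.5
finger_force: 0.0
```

```bash
python3 - <<'E'
from h import *
go(672.5,63.4,12,90.8)
p=robot.grab_frame("top"); q=robot.grab_frame("scene")
a=cv2.resize(p["pixels"][110:210,210:310],(400,400),interpolation=2);b=cv2.resize(q["pixels"][190:290,265:365],(400,400),interpolation=2)
cv2.imwrite("pics/sp1.png",cv2.hconcat([a,b])[:,:,::-1])
E
```

```text
t 4.22 units [-0.0053 -0.0064  0.1695  0.0005] rows 1.1 toolYyaw 90.84 pos [670.4  65.9  79.8] w 85.5 F [0.8 0.4 0.3] ff 0.0
```

View pics/sp1.png

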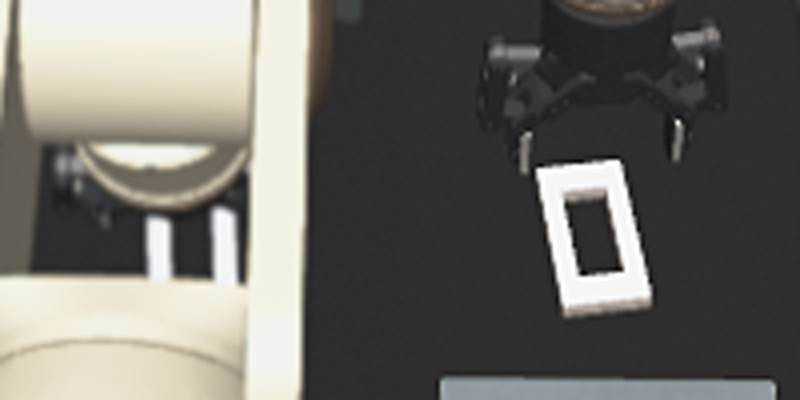

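The open jaws straddle the spacer, seen at (590,235) in the right half. I'll descend and grip.

Emit:
{"api": "carry_out", "payload": {
  "commands": [
    [[-0.005, -0.006, 0.1, 0, 1], [-0.005, -0.006, 0.16, 0, 1], [-0.005, -0.006, 0.17, 0, 1], [-0.005, -0.006, 0.17, 0, 0.2], [-0.005, -0.006, 0.17, 0, -1]]
  ]
}}

```text
time_s: 4.95
tool_pos: [673.9, 62.9, 14.1]
tool_rot: [[-1.0, -0.014, 0.003], [-0.014, 1.0, -0.0], [-0.003, -0.0, -1.0]]
wrist_force: [-4.2, 1.5, 11.3]
width: 54.4
finger_force: 24.3
```

Emit:
{"api": "carry_out", "payload": {
  "commands": [
    [[0, 0, 0, 0, -1], [0, 0, 0, 0, -1], [0, 0, 0, 0, -1], [0, 0, 0, 0, -1], [0, 0, 0, 0, -1]]
  ]
}}

```text
time_s: 5.58
tool_pos: [673.9, 62.9, 14.2]
tool_rot: [[-1.0, -0.014, 0.003], [-0.014, 1.0, 0.0], [-0.003, 0.0, -1.0]]
wrist_force: [-1.5, 0.5, 7.8]
width: 54.7
finger_force: 25.0
```

Emit:
{"api": "carry_out", "payload": {
  "commands": [
    [[0, 0, -0.05, 0, -1], [0, 0, -0.2, 0.1, -1], [0, 0, -0.4, 0.2, -1], [0, 0, -0.4, 0.3, -1], [0, 0, -0.4, 0.4, -1]]
  ]
}}

```text
time_s: 6.2
tool_pos: [673.8, 62.7, 176.6]
tool_rot: [[-0.83, 0.557, 0.005], [0.557, 0.83, -0.0], [-0.004, 0.003, -1.0]]
wrist_force: [-0.6, 0.0, -1.3]
width: 54.3
finger_force: 27.1
```

```bash
python3 - <<'E'
from h import *
R,o=nestpose(0,0,np.radians(-129.1)); print(R)
go(582,-316.3,170,-39.1)
E
```

```text
[[-0.54618127  0.77604641  0.3153379 ]
 [-0.6720759  -0.63067581  0.3880232 ]
 [ 0.5         0.          0.8660254 ]]
t 6.2 units [-0.3372 -0.9147  0.0155  1.1082] rows 8.9 toolYyaw 56.14 pos [673.8  62.7 176.6] w 54.3 F [-0.6  0.  -1.3] ff 27.1
```

Emit:
{"api": "carry_out", "payload": {
  "commands": [
    [[-0.056, -0.14, 0, 0.12, -1], [-0.112, -0.28, 0, 0.24, -1], [-0.17, -0.42, 0, 0.37, -1], [-0.22, -0.56, 0, 0.49, -1], [-0.28, -0.7, 0, 0.61, -1]]
  ]
}}

```text
time_s: 6.82
tool_pos: [610.9, -234.3, 174.3]
tool_rot: [[-0.064, 0.998, 0.002], [0.998, 0.064, -0.001], [-0.001, 0.002, -1.0]]
wrist_force: [0.8, 0.2, -1.1]
width: 54.6
finger_force: 27.2
```

```bash
python3 - <<'E'
from h import *
go(582,-316.3,150,-39.1)
E
```

```text
t 6.83 units [-0.2    -0.0852  0.0609  0.4975] rows 4.0 toolYyaw 3.66 pos [ 610.9 -234.3  174.3] w 54.6 F [ 0.8  0.2 -1.1] ff 27.2
```

Emit:
{"api": "carry_out", "payload": {
  "commands": [
    [[-0.05, -0.02, 0.01, 0.12, -1], [-0.1, -0.04, 0.02, 0.24, -1], [-0.15, -0.06, 0.04, 0.36, -1], [-0.2, -0.086, 0.06, 0.4975, -1], [-0.2, -0.086, 0.06, 0.4975, -1]]
  ]
}}

```text
time_s: 7.45
tool_pos: [582.1, -315.8, 149.2]
tool_rot: [[0.628, 0.778, 0.0], [0.778, -0.628, -0.001], [-0.0, 0.001, -1.0]]
wrist_force: [-0.3, -1.3, -1.5]
width: 54.3
finger_force: 27.1
```

```bash
python3 - <<'E'
from h import *
go(581.7,-316.7,123,-39.1)
p=robot.grab_frame("top"); q=robot.grab_frame("scene")
a=cv2.resize(p["pixels"][140:240,360:460],(400,400),interpolation=2);b=cv2.resize(q["pixels"][160:260,110:210],(400,400),interpolation=2)
cv2.imwrite("pics/pl1.png",cv2.hconcat([a,b])[:,:,::-1])
E
```

```text
t 7.45 units [-0.0024  0.0004  0.0655  0.0019] rows 0.4 toolYyaw -38.94 pos [ 582.1 -315.8  149.2] w 54.3 F [-0.3 -1.3 -1.5] ff 27.1
```

View pics/pl1.png

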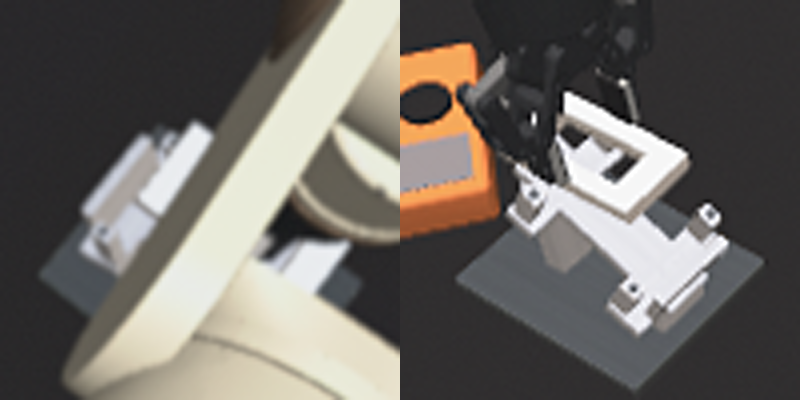

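The spacer is held level over the nest and lined up with the spine. I'll lower it now.

Emit:
{"api": "carry_out", "payload": {
  "commands": [
    [[-0.0024, 0.0004, 0.03, 0.002, -1], [-0.0024, 0.0004, 0.06, 0.002, -1], [-0.0024, 0.0004, 0.075, 0.002, -1], [-0.0024, 0.0004, 0.09, 0.002, -1], [-0.0024, 0.0004, 0.09, 0.002, -1]]
  ],
  "squeeze": 20
}}

```text
time_s: 8.18
tool_pos: [582.8, -315.0, 111.7]
tool_rot: [[0.628, 0.778, 0.001], [0.778, -0.628, 0.001], [0.001, 0.0, -1.0]]
wrist_force: [3.5, 4.9, 2.3]
width: 54.3
finger_force: 25.8
```

Emit:
{"api": "carry_out", "payload": {
  "commands": [
    [[0, 0, 0.015, 0, -1], [0, 0, 0.03, 0, -1], [0, 0, 0.04, 0, -1], [0, 0, 0.05, 0, -1], [0, 0, 0.05, 0, -1]]
  ]
}}

```text
time_s: 8.8
tool_pos: [582.3, -315.5, 92.3]
tool_rot: [[0.628, 0.778, 0.0], [0.778, -0.628, -0.0], [0.0, 0.0, -1.0]]
wrist_force: [0.7, 2.2, 4.0]
width: 53.7
finger_force: 29.9
```

Emit:
{"api": "carry_out", "payload": {
  "commands": [
    [[0, 0, 0.003, 0, -1], [0, 0, 0.006, 0, -1], [0, 0, 0.008, 0, -1], [0, 0, 0.01, 0, -1], [0, 0, 0.01, 0, -1]]
  ]
}}

```text
time_s: 9.43
tool_pos: [582.8, -315.3, 90.8]
tool_rot: [[0.628, 0.778, 0.002], [0.778, -0.628, -0.001], [0.001, 0.002, -1.0]]
wrist_force: [-6.2, 11.3, 30.3]
width: 53.7
finger_force: 39.9
```

```bash
python3 - <<'E'
from h import *
go(581.7,-316.7,88,-39.1)
q=robot.grab_frame("scene")
b=cv2.resize(q["pixels"][170:250,120:220],(800,600),interpolation=2)
cv2.imwrite("pics/pl2.png",b[:,:,::-1])
E
```

```text
t 9.43 units [-0.0046  0.      0.0069  0.0022] rows 0.1 toolYyaw -38.91 pos [ 582.8 -315.3   90.8] w 53.7 F [-6.2 11.3 30.3] ff 39.9
```

View pics/pl2.png

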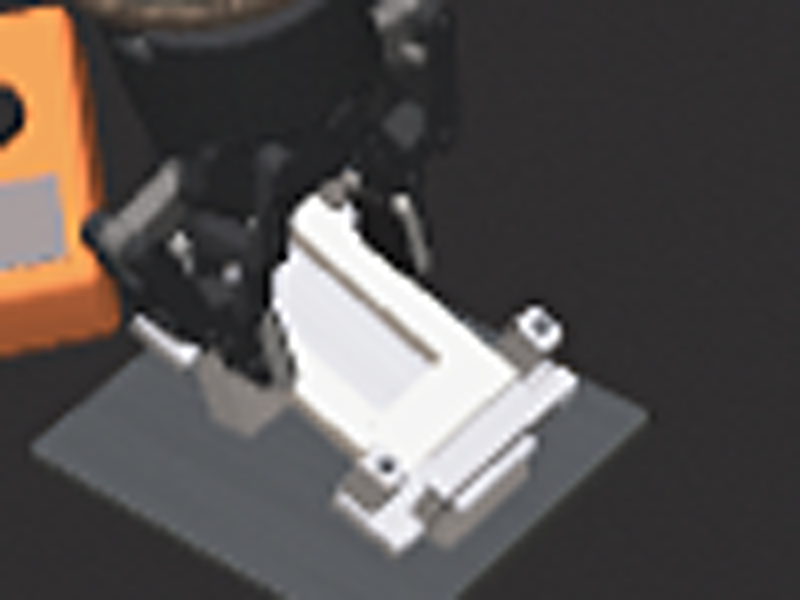

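The spacer appears to lie flat between the posts with its low end near the ledge (470,430). The 30 N is too much, so I'll ease up a little and then slide it down-slope.

Emit:
{"api": "carry_out", "payload": {
  "commands": [
    [[0, 0, -0.006, 0, -1], [0, 0, -0.006, 0, -1], [0.004, 0, -0.004, 0, -1], [0.008, 0, -0.002, 0, -1], [0.008, 0, -0.002, 0, -1]]
  ]
}}

```text
time_s: 10.1
tool_pos: [584.6, -313.6, 89.7]
tool_rot: [[0.629, 0.778, 0.001], [0.778, -0.629, -0.001], [-0.0, 0.002, -1.0]]
wrist_force: [0.2, -0.7, 11.5]
width: 53.8
finger_force: 36.7
```

Emit:
{"api": "carry_out", "payload": {
  "commands": [
    [[0.004, 0, 0.001, 0, -1], [0.008, 0, 0.003, 0, -1], [0.012, 0, 0.005, 0, -1], [0.012, 0, 0.005, 0, -1], [0.012, 0, 0.005, 0, -1]]
  ]
}}

```text
time_s: 10.72
tool_pos: [587.4, -309.7, 87.0]
tool_rot: [[0.629, 0.778, 0.0], [0.778, -0.629, -0.001], [-0.0, 0.001, -1.0]]
wrist_force: [0.2, 0.6, 5.3]
width: 53.6
finger_force: 35.8
```

Emit:
{"api": "carry_out", "payload": {
  "commands": [
    [[0.004, 0, 0.002, 0, -1], [0.008, 0, 0.004, 0, -1], [0.012, 0, 0.006, 0, -1], [0.012, 0, 0.006, 0, -1], [0.012, 0, 0.006, 0, -1]]
  ]
}}

```text
time_s: 11.35
tool_pos: [589.6, -307.8, 85.7]
tool_rot: [[0.629, 0.777, -0.0], [0.777, -0.629, -0.004], [-0.003, 0.002, -1.0]]
wrist_force: [-9.7, -9.6, 15.7]
width: 53.9
finger_force: 33.9
```

Ledge contact shows as about 14 N resisting up-slope. I'll release and rise straight up.

Emit:
{"api": "carry_out", "payload": {
  "commands": [
    [[0, 0, -0.003, 0, 0.3], [0, 0, -0.003, 0, 0.5], [0, 0, -0.003, 0, 0.6], [0, 0, -0.06, 0, 0.6], [0, 0, -0.15, 0, 0.6]]
  ]
}}

```text
time_s: 11.98
tool_pos: [589.8, -305.1, 143.7]
tool_rot: [[0.628, 0.778, -0.002], [0.778, -0.628, 0.002], [-0.0, -0.003, -1.0]]
wrist_force: [0.6, -0.1, 0.2]
width: 68.4
finger_force: 0.0
```

Emit:
{"api": "carry_out", "payload": {
  "commands": [
    [[0, 0, -0.1, 0, 1], [0, 0.15, -0.1, 0, 1], [0.1, 0.2, -0.1, 0.1, 1], [0.2, 0.2, -0.1, 0.2, 1], [0.3, 0.2, -0.1, 0.3, 1]]
  ]
}}

```text
time_s: 12.6
tool_pos: [728.8, -261.6, 183.6]
tool_rot: [[0.906, 0.422, -0.001], [0.422, -0.906, 0.0], [-0.001, -0.001, -1.0]]
wrist_force: [-0.3, 0.1, 0.2]
width: 85.6
finger_force: 0.0
```

```bash
cat >> h.py <<'E'
NEST=(582+.5461*55,-316.3+.6721*55,np.radians(-129.1))
def view(name,z0,z1,extra=0):
    R,o=nestpose(*NEST); ims=[]
    for n,(x0,y0) in(("scene",(120,170)),("top",(365,155))):
        p=robot.grab_frame(n); k=6
        c=cv2.resize(p["pixels"][y0:y0+80,x0:x0+66][:,:,::-1],None,fx=k,fy=k,interpolation=cv2.INTER_CUBIC); c=np.ascontiguousarray(c)
        for pts,col in (([(0,-28,z1),(110,-28,z1),(110,28,z1),(0,28,z1)],(0,0,255)),([(0,-31,32),(0,31,32),(-8,31,32),(-8,-31,32)],(0,255,0))):
            cv2.polylines(c,[np.int32([(np.array(proj(p,o+R@np.array(a)))-[x0,y0])*k for a in pts])],True,col,1)
        ims.append(c)
    cv2.imwrite(f"pics/{name}.png",cv2.hconcat(ims))
E
python3 - <<'E'
from h import *
view("v1",0,12); go(527,262,120,-95.85)
E
```

```text
t 12.7 units [ 0.0951 -1.3939  0.1605  0.3613] rows 9.0 toolYyaw -64.8 pos [ 730.  -258.8  183.5] w 85.6 F [ 0.1 -0.6  0.5] ff 0.0
```

View pics/v1.png

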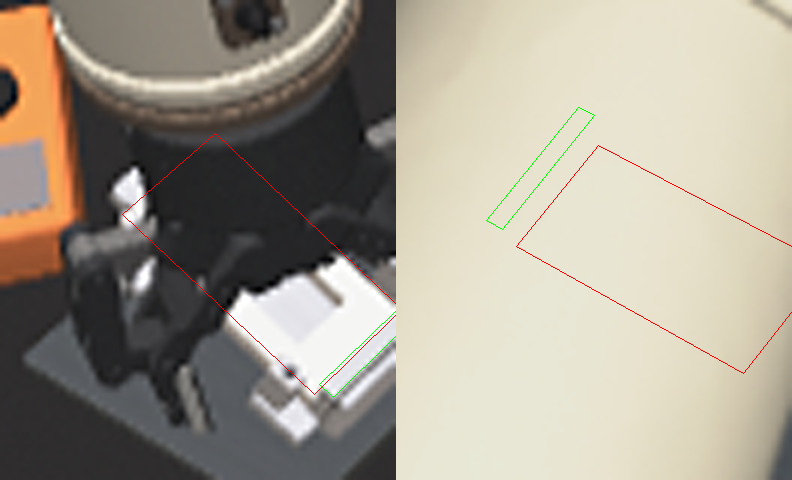

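Arm still blocks part of the view, but the visible low end of the spacer matches its predicted home outline along the ledge. Now to the plate.

Emit:
{"api": "carry_out", "payload": {
  "commands": [
    [[0.01, -0.14, 0, 0, 1], [0.02, -0.28, 0, 0, 1], [0.03, -0.42, 0, 0, 1], [0.04, -0.57, 0, 0, 1], [0.05, -0.72, 0, 0, 1]]
  ]
}}

```text
time_s: 13.32
tool_pos: [621.9, 7.8, 184.3]
tool_rot: [[0.904, 0.428, -0.0], [0.428, -0.904, -0.0], [-0.0, 0.0, -1.0]]
wrist_force: [0.5, -0.5, 0.7]
width: 85.5
finger_force: 0.0
```

```bash
python3 - <<'E'
from h import *
from scipy.optimize import least_squares
np.set_printoptions(precision=2,suppress=True)
go(527,262,100,-95.85)
for n in("scene","top"):
    p=robot.grab_frame(n); save(p,n+"_sp"); f=robot.boxes_of("spacer",p)
    R,o=nestpose(*NEST)
    print(n,[(b["box"],b["confidence"]) for b in f[:2]],[(q["pixel"],q["confidence"]) for q in robot.place_of("spacer",p)[:2]],"pred",proj(p,o+R@[55,0,0]))
    c=np.array([proj(p,o+R@[x,y,z]) for x in(0,110) for y in(-28,28) for z in(0,12)]); print(c.min(0),c.max(0))
E
```

```text
t 13.32 units [ 0.06 -0.68  0.21  0.36] rows 4.5 toolYyaw -64.68 pos [621.9   7.8 184.3] w 85.5 F [ 0.5 -0.5  0.7] ff 0.0
scene [([141.2, 194.2, 185.9, 233.8], 0.63)] [([162.1, 214.0], 0.91)] pred [np.float64(163.14113021984997), np.float64(215.40882934573725)]
[139.66 192.25] [187.06 237.19]
top [([389.1, 180.9, 435.6, 214.2], 0.89), ([148.5, 129.2, 180.3, 164.8], 0.51)] [([412.9, 196.8], 0.78)] pred [np.float64(411.1160157269312), np.float64(199.92454663989474)]
[385.05 179.21] [437.64 219.49]
```

```bash
python3 - <<'E'
from h import *
R,o=nestpose(*NEST); ims=[]
for n,(x0,y0) in(("scene",(132,182)),("top",(380,167))):
    p=robot.grab_frame(n); k=6.6
    c=np.ascontiguousarray(cv2.resize(p["pixels"][y0:y0+60,x0:x0+60][:,:,::-1],None,fx=k,fy=k,interpolation=cv2.INTER_CUBIC))
    for pts,col in (([(0,-28,12),(110,-28,12),(110,28,12),(0,28,12)],(0,0,255)),([(20,-15,12),(90,-15,12),(90,15,12),(20,15,12)],(0,0,255)),([(0,-31,32),(0,31,32),(-8,31,32),(-8,-31,32)],(0,255,0))):
        cv2.polylines(c,[np.int32([(np.array(proj(p,o+R@np.array(a)))-[x0,y0])*k for a in pts])],True,col,1)
    ims.append(c)
cv2.imwrite("pics/v2.png",cv2.hconcat(ims))
E
```

```text
(no output)
```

View pics/v2.png

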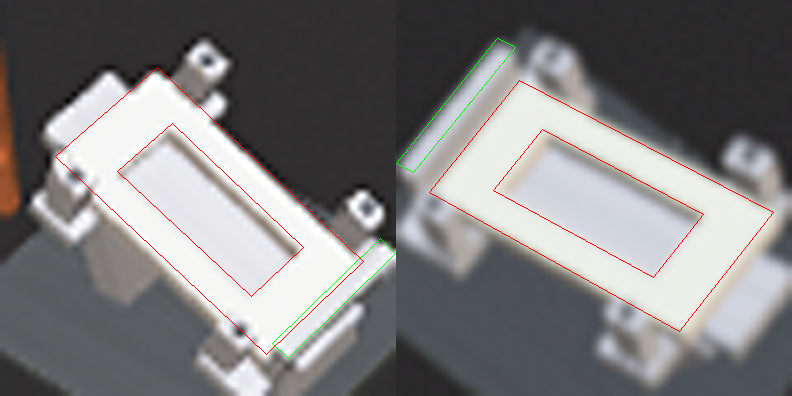

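Emit:
{"api": "carry_out", "payload": {
  "commands": [
    [[0.01, -0.14, 0, 0.09, 1], [0.02, -0.28, 0.03, 0.18, 1], [0.04, -0.42, 0.08, 0.27, 1], [0.06, -0.56, 0.12, 0.36, 1], [0.06, -0.68, 0.16, 0.36, 1]]
  ]
}}

```text
time_s: 14.35
tool_pos: [528.5, 263.6, 119.6]
tool_rot: [[0.995, -0.102, -0.0], [-0.102, -0.995, -0.0], [-0.0, 0.0, -1.0]]
wrist_force: [0.3, 0.9, 0.4]
width: 85.2
finger_force: 0.0
```

The spacer sits at home: the red predicted outlines (left at (210,210), right at (600,205)) coincide with it in both views. Now I'll grip the plate, a little higher.

```bash
python3 - <<'E'
from h import *
go(527,262,19,-95.85)
E
```

```text
t 14.35 units [-3.200e-03  4.400e-03  2.516e-01  2.000e-04] rows 1.6 toolYyaw -95.83 pos [528.5 263.6 119.6] w 85.2 F [0.3 0.9 0.4] ff 0.0
```

Emit:
{"api": "carry_out", "payload": {
  "commands": [
    [[-0.003, 0.004, 0.12, 0, 1], [-0.003, 0.004, 0.22, 0, 1], [-0.003, 0.004, 0.25, 0, 1], [-0.003, 0.004, 0.251, 0, 1], [-0.003, 0.004, 0.251, 0, 0]]
  ],
  "squeeze": 30
}}

```text
time_s: 14.98
tool_pos: [528.3, 261.1, 21.7]
tool_rot: [[0.995, -0.099, 0.002], [-0.099, -0.995, 0.001], [0.002, -0.001, -1.0]]
wrist_force: [0.5, 0.8, 0.4]
width: 69.7
finger_force: 0.0
```

Emit:
{"api": "carry_out", "payload": {
  "commands": [
    [[0, 0, 0, 0, -1], [0, 0, 0, 0, -1], [0, 0, 0, 0, -1], [0, 0, 0, 0, -1], [0, 0, 0, 0, -1]]
  ]
}}

```text
time_s: 15.6
tool_pos: [527.3, 261.1, 20.1]
tool_rot: [[0.995, -0.099, -0.0], [-0.099, -0.995, -0.0], [-0.0, 0.0, -1.0]]
wrist_force: [0.7, 0.8, 0.2]
width: -0.2
finger_force: 0.0
```

Emit:
{"api": "carry_out", "payload": {
  "commands": [
    [[0, 0, -0.02, 0, -1], [0, 0, -0.1, 0, -1], [0, 0, -0.22, 0, -1], [0, 0, -0.35, 0, -1], [0, 0, -0.4, 0, -1]]
  ]
}}

```text
time_s: 16.23
tool_pos: [528.0, 261.4, 184.1]
tool_rot: [[0.995, -0.098, 0.004], [-0.098, -0.995, 0.001], [0.004, -0.002, -1.0]]
wrist_force: [0.5, -0.2, -1.4]
width: 0.0
finger_force: 0.0
```

```bash
python3 - <<'E'
from h import *
go(584,-314,170,-39.1)
E
```

```text
t 16.23 units [ 0.2809  1.4178  0.0339 -0.658 ] rows 9.3 toolYyaw -95.65 pos [528.  261.4 184.1] w 0.0 F [ 0.5 -0.2 -1.4] ff 0.0
```

The jaws closed above the plate because the tips recede when open, so I'll reopen and grip deeper.

Emit:
{"api": "carry_out", "payload": {
  "commands": [
    [[0, 0, 0, 0, 1], [0, 0, 0.1, 0, 1], [0, 0, 0.2, 0, 1], [0, 0, 0.28, 0, 1], [0, 0, 0.3, 0, 1]]
  ]
}}

```text
time_s: 16.85
tool_pos: [525.8, 260.6, 57.2]
tool_rot: [[0.995, -0.099, -0.004], [-0.099, -0.995, -0.002], [-0.004, 0.002, -1.0]]
wrist_force: [-0.3, -0.0, 0.0]
width: 85.2
finger_force: 0.0
```

```bash
python3 - <<'E'
from h import *
go(527,262,7,-95.85)
E
```

```text
t 16.85 units [ 0.0033 -0.004   0.1254  0.0023] rows 0.8 toolYyaw -95.65 pos [525.8 260.6  57.2] w 85.2 F [-0.3 -0.   0. ] ff 0.0
```

Emit:
{"api": "carry_out", "payload": {
  "commands": [
    [[0, 0, 0.06, 0, 1], [0, 0, 0.11, 0, 1], [0, 0, 0.128, 0, 1], [0, 0, 0.128, 0, 0.5], [0, 0, 0.128, 0, -1]]
  ]
}}

```text
time_s: 17.48
tool_pos: [527.8, 261.5, 10.1]
tool_rot: [[0.995, -0.099, 0.001], [-0.099, -0.995, 0.001], [0.001, -0.001, -1.0]]
wrist_force: [-4.8, -1.6, 9.4]
width: 54.6
finger_force: 29.7
```

Emit:
{"api": "carry_out", "payload": {
  "commands": [
    [[0, 0, 0, 0, -1], [0, 0, 0, 0, -1], [0, 0, 0, 0, -1], [0, 0, 0, 0, -1], [0, 0, -0.01, 0, -1]]
  ]
}}

```text
time_s: 18.1
tool_pos: [527.3, 261.2, 13.5]
tool_rot: [[0.995, -0.098, 0.0], [-0.098, -0.995, -0.0], [0.0, -0.0, -1.0]]
wrist_force: [-0.5, -0.4, -2.8]
width: 54.8
finger_force: 32.4
```

Emit:
{"api": "carry_out", "payload": {
  "commands": [
    [[0, 0, -0.08, 0, -1], [0, 0.04, -0.2, 0, -1], [0.03, 0.15, -0.3, -0.1, -1], [0.06, 0.28, -0.36, -0.2, -1], [0.09, 0.42, -0.38, -0.3, -1]]
  ]
}}

```text
time_s: 18.73
tool_pos: [546.9, 89.1, 167.2]
tool_rot: [[0.937, 0.35, 0.003], [0.35, -0.937, -0.0], [0.003, 0.001, -1.0]]
wrist_force: [0.8, 0.7, -3.6]
width: 54.6
finger_force: 33.4
```

```bash
python3 - <<'E'
from h import *
go(582,-316.3,160,-39.1)
E
```

```text
t 18.73 units [-0.2721  0.9801  0.0184 -0.3542] rows 6.5 toolYyaw -69.54 pos [546.9  89.1 167.2] w 54.6 F [ 0.8  0.7 -3.6] ff 33.4
```

Emit:
{"api": "carry_out", "payload": {
  "commands": [
    [[-0.04, 0.14, -0.02, -0.1, -1], [-0.08, 0.29, -0.02, -0.2, -1], [-0.12, 0.44, -0.02, -0.3, -1], [-0.16, 0.59, -0.02, -0.354, -1], [-0.2, 0.73, -0.02, -0.354, -1]]
  ]
}}

```text
time_s: 19.35
tool_pos: [571.6, -213.5, 173.4]
tool_rot: [[0.635, 0.773, 0.0], [0.773, -0.635, -0.0], [-0.0, 0.0, -1.0]]
wrist_force: [1.5, -0.1, -2.8]
width: 54.5
finger_force: 33.4
```

```bash
python3 - <<'E'
from h import *
go(584.5,-313.5,150,-39.1)
E
```

```text
t 19.35 units [-0.1729  0.1835  0.0586 -0.0033] rows 1.7 toolYyaw -39.39 pos [ 571.6 -213.5  173.4] w 54.5 F [ 1.5 -0.1 -2.8] ff 33.4
```

Emit:
{"api": "carry_out", "payload": {
  "commands": [
    [[-0.08, 0.1, 0, -0.0033, -1], [-0.173, 0.1835, 0.02, -0.0033, -1], [-0.173, 0.1835, 0.04, -0.0033, -1], [-0.173, 0.1835, 0.05, -0.0033, -1], [-0.173, 0.1835, 0.05, -0.0033, -1]]
  ],
  "squeeze": 22
}}

```text
time_s: 19.98
tool_pos: [584.7, -310.3, 153.0]
tool_rot: [[0.631, 0.776, -0.0], [0.776, -0.631, 0.0], [0.0, -0.0, -1.0]]
wrist_force: [-0.5, 0.3, -2.6]
width: 54.1
finger_force: 33.4
```

```bash
python3 - <<'E'
from h import *
go(584.5,-313.5,110,-39.1)
E
```

```text
t 19.98 units [-6.600e-03  4.800e-03  1.076e-01 -1.000e-04] rows 0.7 toolYyaw -39.1 pos [ 584.7 -310.3  153. ] w 54.1 F [-0.5  0.3 -2.6] ff 33.4
```

Emit:
{"api": "carry_out", "payload": {
  "commands": [
    [[0.007, 0.005, 0.03, 0, -1], [0.007, 0.005, 0.06, 0, -1], [0.007, 0.005, 0.08, 0, -1], [0.007, 0.005, 0.1, 0, -1], [0.007, 0.005, 0.1, 0, -1]]
  ]
}}

```text
time_s: 20.6
tool_pos: [588.0, -310.2, 112.5]
tool_rot: [[0.631, 0.775, 0.0], [0.775, -0.631, 0.0], [0.0, -0.0, -1.0]]
wrist_force: [1.3, 3.6, 1.0]
width: 54.3
finger_force: 33.6
```

Emit:
{"api": "carry_out", "payload": {
  "commands": [
    [[0, 0, 0.01, 0, -1], [0, 0, 0.016, 0, -1], [0, 0, 0.022, 0, -1], [0, 0, 0.026, 0, -1], [0, 0, 0.026, 0, -1]]
  ]
}}

```text
time_s: 21.22
tool_pos: [587.8, -310.7, 102.4]
tool_rot: [[0.632, 0.775, -0.0], [0.775, -0.632, -0.0], [-0.0, 0.0, -1.0]]
wrist_force: [0.5, 1.4, 1.3]
width: 54.4
finger_force: 31.8
```

Emit:
{"api": "carry_out", "payload": {
  "commands": [
    [[0, 0, 0.004, 0, -1], [0, 0, 0.007, 0, -1], [0, 0, 0.01, 0, -1], [0, 0, 0.012, 0, -1], [0, 0, 0.012, 0, -1]]
  ]
}}

```text
time_s: 21.85
tool_pos: [587.9, -310.5, 97.6]
tool_rot: [[0.632, 0.775, -0.0], [0.775, -0.632, -0.0], [-0.0, -0.0, -1.0]]
wrist_force: [0.1, -0.4, 1.2]
width: 54.5
finger_force: 30.1
```

Emit:
{"api": "carry_out", "payload": {
  "commands": [
    [[0, 0, 0.002, 0, -1], [0, 0, 0.004, 0, -1], [0, 0, 0.006, 0, -1], [0, 0, 0.008, 0, -1], [0, 0, 0.008, 0, -1]]
  ]
}}

```text
time_s: 22.48
tool_pos: [588.1, -310.4, 96.3]
tool_rot: [[0.631, 0.775, 0.001], [0.775, -0.631, -0.001], [0.0, 0.001, -1.0]]
wrist_force: [-6.2, 4.5, 20.4]
width: 54.5
finger_force: 32.0
```

Emit:
{"api": "carry_out", "payload": {
  "commands": [
    [[0, 0, -0.004, 0, -1], [0.004, 0, -0.002, 0, -1], [0.008, 0, 0, 0, -1], [0.012, 0, 0.002, 0, -1], [0.012, 0, 0.002, 0, -1]]
  ]
}}

```text
time_s: 23.1
tool_pos: [590.9, -307.0, 94.0]
tool_rot: [[0.632, 0.775, -0.0], [0.775, -0.632, -0.001], [-0.001, 0.0, -1.0]]
wrist_force: [-3.2, -0.3, 6.6]
width: 54.7
finger_force: 30.6
```

Emit:
{"api": "carry_out", "payload": {
  "commands": [
    [[0.004, 0, 0.002, 0, -1], [0.008, 0, 0.004, 0, -1], [0.012, 0, 0.006, 0, -1], [0.012, 0, 0.006, 0, -1], [0.012, 0, 0.006, 0, -1]]
  ]
}}

```text
time_s: 23.72
tool_pos: [592.7, -305.5, 93.0]
tool_rot: [[0.632, 0.775, -0.001], [0.775, -0.632, -0.004], [-0.004, 0.002, -1.0]]
wrist_force: [-20.8, -13.9, 21.5]
width: 54.5
finger_force: 30.0
```

Emit:
{"api": "carry_out", "payload": {
  "commands": [
    [[-0.002, 0, -0.001, 0, 0.3], [-0.002, 0, -0.003, 0, 0.5], [-0.002, 0, -0.003, 0, 0.6], [-0.002, 0, -0.06, 0, 0.6], [-0.002, 0, -0.15, 0, 0.6]]
  ]
}}

```text
time_s: 24.35
tool_pos: [593.1, -303.1, 150.5]
tool_rot: [[0.631, 0.775, -0.002], [0.775, -0.631, 0.002], [-0.0, -0.003, -1.0]]
wrist_force: [1.1, -0.5, 0.1]
width: 68.1
finger_force: 0.0
```

```bash
python3 - <<'E'
from h import *
go(450,96.7,130,-92.2)
E
```

```text
t 24.35 units [ 0.5492 -0.9082  0.0537  0.6172] rows 6.8 toolYyaw -39.15 pos [ 593.1 -303.1  150.5] w 68.1 F [ 1.1 -0.5  0.1] ff 0.0
```

Emit:
{"api": "carry_out", "payload": {
  "commands": [
    [[0.05, -0.08, -0.06, 0, 1], [0.13, -0.21, -0.06, 0.1, 1], [0.2, -0.33, -0.06, 0.22, 1], [0.27, -0.45, -0.06, 0.34, 1], [0.35, -0.58, -0.06, 0.46, 1]]
  ]
}}

```text
time_s: 24.98
tool_pos: [502.2, -49.4, 175.1]
tool_rot: [[0.98, 0.198, -0.0], [0.198, -0.98, 0.0], [-0.0, -0.0, -1.0]]
wrist_force: [1.0, 0.8, 0.4]
width: 85.7
finger_force: 0.0
```

```bash
python3 - <<'E'
from h import *
go(450,96.7,70,-92.2)
R,o=nestpose(*NEST); ims=[]
for n,(x0,y0) in(("scene",(132,182)),("top",(380,167))):
    p=robot.grab_frame(n); k=6.6; save(p,n+"_plate")
    for q in robot.place_of("plate",p)[:1]: print(n,q,"pred",proj(p,o+R@[55,0,12]))
    c=np.ascontiguousarray(cv2.resize(p["pixels"][y0:y0+60,x0:x0+60][:,:,::-1],None,fx=k,fy=k,interpolation=cv2.INTER_CUBIC))
    for pts,col in (([(0,-28,22),(110,-28,22),(110,28,22),(0,28,22)],(0,0,255)),([(0,-31,32),(0,31,32),(-8,31,32),(-8,-31,32)],(0,255,0))):
        cv2.polylines(c,[np.int32([(np.array(proj(p,o+R@np.array(a)))-[x0,y0])*k for a in pts])],True,col,1)
    ims.append(c)
cv2.imwrite("pics/v3.png",cv2.hconcat(ims))
# plate top quad: plate is metal grey vs white neighbours; difference to spacer image
for n in("scene","top"):
    a=cv2.imread(f"pics/{n}_sp.png",0).astype(int); b=cv2.imread(f"pics/{n}_plate.png",0).astype(int)
    p=robot.grab_frame(n); z=np.array([proj(p,o+R@[x,y,22]) for x,y in((0,-28),(110,-28),(110,28),(0,28))])
    x0,y0=z.min(0).astype(int)-5; x1,y1=z.max(0).astype(int)+6
    m=(abs(a-b)[y0:y1,x0:x1]>12).astype(np.uint8)
    cs,_=cv2.findContours(m,cv2.RETR_EXTERNAL,cv2.CHAIN_APPROX_NONE); cc=max(cs,key=cv2.contourArea)
    print(n,"diff box",cv2.minAreaRect(cc),np.array([x0,y0]),"pred",cv2.minAreaRect(np.float32(z-[x0,y0])))
E
```

```text
t 24.98 units [-0.0554 -0.3839  0.2628  0.1586] rows 3.0 toolYyaw -78.57 pos [502.2 -49.4 175.1] w 85.7 F [1.  0.8 0.4] ff 0.0
scene {'pixel': [162.1, 210.4], 'confidence': 0.55} pred [np.float64(164.07296660101224), np.float64(213.78685608218936)]
top {'pixel': [170.0, 152.4], 'confidence': 0.62} pred [np.float64(410.3839582029674), np.float64(197.61529724907635)]
scene diff box ((26.96649169921875, 28.193166732788086), (44.58746337890625, 22.656234741210938), 43.53120040893555) [136 185] pred ((28.514575958251953, 27.2968807220459), (45.10911560058594, 20.586854934692383), 43.28120422363281)
top diff box ((32.401275634765625, 24.264333724975586), (47.565982818603516, 25.93782615661621), 28.610458374023438) [379 172] pred ((31.482759475708008, 23.699539184570312), (47.26908874511719, 22.920406341552734), 29.09807014465332)
```

The plate's changed region agrees with its predicted home to about 1 px in both views. Next is the retainer.

Emit:
{"api": "carry_out", "payload": {
  "commands": [
    [[-0.02, -0.12, 0.02, 0.1, 1], [-0.04, -0.26, 0.08, 0.1586, 1], [-0.055, -0.384, 0.16, 0.1586, 1], [-0.055, -0.384, 0.26, 0.1586, 1], [-0.055, -0.384, 0.26, 0.1586, 1]]
  ]
}}

```text
time_s: 25.9
tool_pos: [449.1, 94.3, 69.2]
tool_rot: [[0.999, -0.032, -0.005], [-0.032, -0.999, -0.0], [-0.005, 0.001, -1.0]]
wrist_force: [-0.3, -1.0, 0.5]
width: 85.3
finger_force: 0.0
```

```bash
python3 - <<'E'
from h import *
go(450,96.7,12,-92.2)
E
```

```text
t 25.9 units [ 0.0028 -0.0062  0.1431  0.0044] rows 0.9 toolYyaw -91.82 pos [449.1  94.3  69.2] w 85.3 F [-0.3 -1.   0.5] ff 0.0
```

Emit:
{"api": "carry_out", "payload": {
  "commands": [
    [[0.003, -0.004, 0.08, 0.004, 1], [0.003, -0.004, 0.13, 0.004, 1], [0.003, -0.004, 0.144, 0.004, 1], [0.003, -0.004, 0.144, 0.004, 0.5], [0.003, -0.004, 0.144, 0.004, -1]]
  ],
  "squeeze": 28
}}

```text
time_s: 26.52
tool_pos: [452.4, 96.1, 15.1]
tool_rot: [[0.999, -0.039, 0.002], [-0.039, -0.999, -0.0], [0.002, -0.0, -1.0]]
wrist_force: [-5.2, -2.2, 15.8]
width: 54.7
finger_force: 26.1
```

Emit:
{"api": "carry_out", "payload": {
  "commands": [
    [[0, 0, 0, 0, -1], [0, 0, 0, 0, -1], [0, 0, 0, 0, -1], [0, 0, -0.01, 0, -1], [0, 0, -0.04, 0, -1]]
  ]
}}

```text
time_s: 27.15
tool_pos: [451.3, 96.3, 30.3]
tool_rot: [[0.999, -0.038, -0.001], [-0.038, -0.999, -0.0], [-0.001, 0.0, -1.0]]
wrist_force: [1.1, -0.4, -1.6]
width: 54.4
finger_force: 30.0
```

```bash
python3 - <<'E'
from h import *
go(592,-304.5,175,-39.1)
E
```

```text
t 27.15 units [ 0.3898  0.9878 -0.3618 -0.6178] rows 7.2 toolYyaw -92.2 pos [451.3  96.3  30.3] w 54.4 F [ 1.1 -0.4 -1.6] ff 30.0
```

Emit:
{"api": "carry_out", "payload": {
  "commands": [
    [[0, 0, -0.15, 0, -1], [0.04, 0.1, -0.28, -0.1, -1], [0.09, 0.24, -0.36, -0.2, -1], [0.15, 0.38, -0.37, -0.32, -1], [0.2, 0.52, -0.37, -0.44, -1]]
  ]
}}

```text
time_s: 27.78
tool_pos: [519.7, -101.9, 179.5]
tool_rot: [[0.823, 0.567, 0.002], [0.567, -0.823, -0.001], [0.002, 0.002, -1.0]]
wrist_force: [0.8, 1.0, -2.0]
width: 54.0
finger_force: 30.9
```

```bash
python3 - <<'E'
from h import *
go(592,-306,165,-39.1)
E
```

```text
t 27.77 units [-0.1408  0.5226  0.0371 -0.19  ] rows 3.5 toolYyaw -55.43 pos [ 519.7 -101.9  179.5] w 54.0 F [ 0.8  1.  -2. ] ff 30.9
```

Emit:
{"api": "carry_out", "payload": {
  "commands": [
    [[-0.04, 0.14, 0, -0.1, -1], [-0.08, 0.28, 0, -0.19, -1], [-0.12, 0.42, 0.01, -0.19, -1], [-0.14, 0.52, 0.03, -0.19, -1], [-0.14, 0.522, 0.04, -0.19, -1]]
  ],
  "squeeze": 22
}}

```text
time_s: 28.4
tool_pos: [590.3, -306.6, 161.0]
tool_rot: [[0.637, 0.771, -0.001], [0.771, -0.637, 0.0], [-0.0, -0.001, -1.0]]
wrist_force: [0.9, 0.1, -1.5]
width: 54.2
finger_force: 30.9
```

```bash
python3 - <<'E'
from h import *
go(592,-306,125,-39.1)
E
```

```text
t 28.4 units [ 0.0038  0.0025  0.0901 -0.0053] rows 0.6 toolYyaw -39.56 pos [ 590.3 -306.6  161. ] w 54.2 F [ 0.9  0.1 -1.5] ff 30.9
```

Emit:
{"api": "carry_out", "payload": {
  "commands": [
    [[0.004, 0.002, 0.03, -0.004, -1], [0.004, 0.002, 0.06, -0.004, -1], [0.004, 0.002, 0.08, -0.004, -1], [0.004, 0.002, 0.095, -0.004, -1], [0.004, 0.002, 0.095, -0.004, -1]]
  ]
}}

```text
time_s: 29.02
tool_pos: [592.1, -302.9, 123.4]
tool_rot: [[0.63, 0.777, 0.0], [0.777, -0.63, 0.0], [0.0, 0.0, -1.0]]
wrist_force: [2.0, 4.6, 2.4]
width: 54.5
finger_force: 30.9
```

Emit:
{"api": "carry_out", "payload": {
  "commands": [
    [[0, 0.001, 0.01, 0, -1], [-0.004, 0.001, 0.018, 0, -1], [-0.004, 0.001, 0.024, 0, -1], [-0.004, 0.001, 0.028, 0, -1], [-0.004, 0.001, 0.028, 0, -1]]
  ]
}}

```text
time_s: 29.65
tool_pos: [591.0, -305.3, 112.2]
tool_rot: [[0.631, 0.776, -0.0], [0.776, -0.631, -0.0], [-0.001, 0.0, -1.0]]
wrist_force: [-0.4, 0.0, 2.3]
width: 54.1
finger_force: 27.0
```

Emit:
{"api": "carry_out", "payload": {
  "commands": [
    [[0, 0, 0.003, 0, -1], [0, 0, 0.006, 0, -1], [0, 0, 0.009, 0, -1], [0, 0, 0.011, 0, -1], [0, 0, 0.011, 0, -1]]
  ]
}}

```text
time_s: 30.28
tool_pos: [591.6, -305.1, 110.1]
tool_rot: [[0.63, 0.776, 0.002], [0.776, -0.63, -0.001], [0.0, 0.002, -1.0]]
wrist_force: [-6.0, 5.4, 23.7]
width: 54.9
finger_force: 29.3
```

Emit:
{"api": "carry_out", "payload": {
  "commands": [
    [[0, 0, -0.004, 0, -1], [0.004, 0, -0.002, 0, -1], [0.008, 0, 0, 0, -1], [0.012, 0, 0.002, 0, -1], [0.012, 0, 0.002, 0, -1]]
  ]
}}

```text
time_s: 30.9
tool_pos: [594.6, -301.4, 107.5]
tool_rot: [[0.63, 0.776, 0.001], [0.776, -0.63, -0.001], [0.0, 0.001, -1.0]]
wrist_force: [1.3, 0.8, 7.6]
width: 54.4
finger_force: 27.4
```

Emit:
{"api": "carry_out", "payload": {
  "commands": [
    [[0.004, 0, 0.002, 0, -1], [0.008, 0, 0.004, 0, -1], [0.012, 0, 0.006, 0, -1], [0.012, 0, 0.006, 0, -1], [0.012, 0, 0.006, 0, -1]]
  ]
}}

```text
time_s: 31.52
tool_pos: [597.3, -298.9, 105.8]
tool_rot: [[0.631, 0.776, 0.001], [0.776, -0.631, -0.003], [-0.002, 0.002, -1.0]]
wrist_force: [-5.4, -5.9, 13.2]
width: 54.6
finger_force: 26.0
```

Emit:
{"api": "carry_out", "payload": {
  "commands": [
    [[0.003, 0, 0.001, 0, -1], [0.006, 0, 0.002, 0, -1], [0.006, 0, 0.002, 0, -1], [0.006, 0, 0.002, 0, -1], [0.006, 0, 0.002, 0, -1]]
  ]
}}

```text
time_s: 32.15
tool_pos: [598.3, -297.9, 105.3]
tool_rot: [[0.632, 0.775, 0.0], [0.775, -0.632, -0.004], [-0.003, 0.003, -1.0]]
wrist_force: [-10.6, -12.8, 15.2]
width: 54.9
finger_force: 24.7
```

Emit:
{"api": "carry_out", "payload": {
  "commands": [
    [[-0.002, 0, -0.001, 0, 0.3], [-0.002, 0, -0.003, 0, 0.5], [-0.002, 0, -0.003, 0, 0.6], [-0.002, 0, -0.06, 0, 0.6], [-0.002, 0, -0.15, 0, 0.6]]
  ]
}}

```text
time_s: 32.78
tool_pos: [597.8, -295.7, 163.1]
tool_rot: [[0.63, 0.776, -0.002], [0.776, -0.63, 0.002], [-0.0, -0.003, -1.0]]
wrist_force: [0.6, 0.2, 0.3]
width: 68.3
finger_force: 0.0
```

Emit:
{"api": "carry_out", "payload": {
  "commands": [
    [[0.05, -0.08, -0.06, 0, 1], [0.13, -0.21, -0.1, 0, 1], [0.2, -0.33, -0.1, 0, 1], [0.27, -0.45, -0.1, 0, 1], [0.35, -0.58, -0.1, 0, 1]]
  ]
}}

```text
time_s: 33.4
tool_pos: [505.5, -39.7, 203.6]
tool_rot: [[0.631, 0.776, -0.0], [0.776, -0.631, 0.0], [-0.0, -0.0, -1.0]]
wrist_force: [1.2, 0.7, -0.3]
width: 85.3
finger_force: 0.0
```

```bash
python3 - <<'E'
from h import *
R,o=nestpose(*NEST); ims=[]
for n,(x0,y0) in(("scene",(132,182)),("top",(380,167))):
    p=robot.grab_frame(n); k=6.6; save(p,n+"_ret")
    c=np.ascontiguousarray(cv2.resize(p["pixels"][y0:y0+60,x0:x0+60][:,:,::-1],None,fx=k,fy=k,interpolation=cv2.INTER_CUBIC))
    for pts,col in (([(0,-28,36),(110,-28,36),(110,28,36),(0,28,36)],(0,0,255)),([(0,-31,32),(0,31,32),(-8,31,32),(-8,-31,32)],(0,255,0)),([(110,-28,0),(110,-28,36),(110,28,36),(110,28,0)],(255,0,0))):
        cv2.polylines(c,[np.int32([(np.array(proj(p,o+R@np.array(a)))-[x0,y0])*k for a in pts])],col!=(255,0,0),col,1)
    raw=cv2.resize(p["pixels"][y0:y0+60,x0:x0+60][:,:,::-1],(300,200) if 0 else (200,200),interpolation=2)
    ims.append(c)
cv2.imwrite("pics/v4.png",cv2.hconcat(ims))
E
```

```text
(no output)
```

View pics/v4.png

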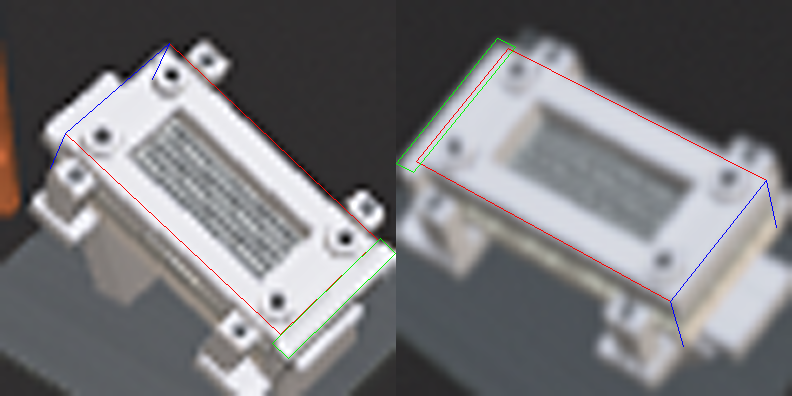

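The last view shows the full stack home: the retainer's bosses face outward, the grooves show through its window, and its outline matches the model at the ledge in both views. Handing in.

```bash
python3 -c "
from h import *
print(robot.close_job())"
```

```text
the job is handed in; nothing more can be done
None
```

The spacer, plate and retainer (bosses facing outward) are stacked in that order in the cradle, each pushed against the bottom ledge and released, and the job was handed in at about 33 s; the hand-in call did not report a verdict.

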